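# Lock a model hull in the sloped painting jig

### The arm

A 7-joint arm with a two-finger parallel gripper is mounted at the origin on the work surface; the furniture and walls round the work are solid. World frame = base frame: x ahead of the robot, y to its left, z up, the work surface at z = 0. Lengths are in m, angles in rad, forces in N, time in s.
With the tool pointing down it reaches from about 0.4 to 0.85 m from the base axis. Payload 10.4 kg.
Tool frame: the origin (TCP) lies at the very end of the fingers, on their centre line; the grasp point (between the pads) lies 19 mm behind it (manip.grip_point_offset is the distance from the TCP to the grasp point, in m); z points along the fingers, y is the line along which they close (so a half turn about z gives the same grasp; the last joint's range is limited). The gripper opens to 85 mm and grips with 20 to 120 N. Pads are 22 mm wide; open, the fingers measure 114 mm over their backs; the gripper's body (76 mm by 85 mm) begins 54 mm behind the grasp point. The pads swing forward as they close: fully open they stand 13 mm farther back than shut.
Start: joints at [1.102, 0.332, -0.065, 1.46, 0.022, 1.35, -0.088], TCP at [0.27, -0.564, 0.231] pointing down, gripper open.
Joint ranges: [-2.6, 2.6], [-0.5, 2.12], [-1.47, 1.34], [0.16, 2.42], [-1.27, 4.41], [0.06, 2.06], [-2.6, 2.6]. Speed limits (rad/s): [2.22, 2.22, 2.79, 2.79, 3.14, 3.14, 3.14].

### API

Orientations are given as a unit quaternion [x, y, z, w].
In Python, from workcell import manip gives the robot as it stands. The module is installed in compiled form; this text tells all that it offers.
- The arm moves only by the shell command python3 -m inch 'ROWS' [OPENING] [FORCE]. ROWS is JSON, a list of rows, each a list of 2 entries, a list of its own where there are three numbers: the shift along the tool's x, y, z each as a share of 0.08 m, from -1 to 1, then the turn, a rotation vector about the tool's x, y, z each as a share of 45 degrees, from -1 to 1. A call has exactly 10 rows; each row is the pose to reach, as a shift and turn from the pose commanded when the call began, along the tool's axes at that moment; what a row does not reach only later rows make up. A row lasts 1/10 s, in which the tool goes at most 50 mm and 8.59 degrees, less where a joint would pass 70% of its speed; a pose out of reach is approached as far as the arm can. A call with a number of a shift or a turn outside -1 to 1 is refused whole. A call with a gripper value outside its range is refused whole. OPENING is the opening, from 0 (shut) to 1 (fully open), set as the call begins (- or left out, the last holds). The fingers move at their own pace and stop on an object; FORCE is the grip in N (left out, the last holds). Time passes only in rows, so rows that repeat a pose let the fingers close, or fill a call up. It gives the time, the measured TCP pose, the force, the opening and the grip force at its end, in the units of the state.
- manip.get_obs(): the state, without advancing time (a new reading comes with each control period).
- manip.camera(name): name is "scene" or "side" or "wrist"; returns the picture (400x640x3 uint8, red, green, blue); there is no depth.
- manip.camera_params(name): a dict with "fov_y" (degrees; the focal length in pixels is half the picture's height over the tangent of half this angle, whatever the lens; pixels are square), "cx", "cy" (the principal point, pixels), "camera_from_world" (4x4, takes a point from world to camera coordinates); the wrist camera has in their place "T_tool_cam" (4x4, takes a point from camera to tool coordinates, whose origin is the TCP and whose axes are the flange's). Camera axes: x right, y up, looking along -z (the intrinsics and any distortion apply to the point x, -y, -z); pixel columns grow to the right and rows downward; lengths in m; the calibration is good to about 2 mm. A picture is of the moment at which its call begins: read the wrist's pose just before it. camera_params takes no time and is no camera call.
- manip.hand_in(): hands the job in; it is judged then, once.
The state is a dict: "clock": time; "joint_pos": joint angles; "joint_velocities": joint speeds; "tau": joint torques, N m; "position": TCP position; "ee_rot": TCP orientation; "ft_force": force on the tool from outside, world axes, zero at the start; "torque": the same for the moment, N m; "grip_width": opening from 0.0 (shut) to 1.0 (fully open); "grasp_force": force on a finger pad.
Only numpy, scipy, OpenCV 4.12 (cv2) and the standard library are available. Lean on these libraries where they do the work, as an engineer would, in place of code of your own. Each camera call takes 0.05 s, during which the arm holds its last target. There are 200 camera calls.

### The job

Set up the model hull for painting: seat the grey hull casting flat and fully down in the matching pocket of the sloped wooden jig, nose downhill. Then take the metal locking key from its wooden rest and slide its blade through the hull's rear notch into the jig's slot until the key's flange sits down on the hull, and leave both there. Do not push the figure or the two paint pots about.

Things in the scene. Friction and masses are not known exactly. Their poses are not given: they have to be found in the camera images.
- hull: Loose grey casting of a model vehicle hull, 72 (x) x 48 (y) x 30 mm high, about 80 g, flat on the desk. Origin: centre of its underside; -x to the nose, +x to the rear, z up. Its slab is 12 mm thick, both nose corners cut at 45 degrees (12 mm legs). A notch 13 mm wide (y) goes through the slab from the rear edge 25 mm forward (x +11 to +36 mm).
- hull_nose (a point): Middle of the hull's nose edge on the underside, at x -36 mm in the hull's frame.
- hull_cabin (a point): Centre of the roof of the hull's cabin, at x -13, z +30 mm in the hull's frame. The cabin stands on the slab (z 12 to 30 mm), 30 mm long (x) and 30 mm wide (y): grip it across y.
- jig_deck: Deck, 99 x 75 mm, of the fixed wooden jig, tilted 25 degrees, low edge toward the robot. Origin: centre of the pocket floor, 48 mm above the desk; x up the slope, y across, z out of the pocket. The pocket is the hull's outline, 1.5 to 2 mm clear all round, 9 mm deep, cut corners at the low end (-x): a seated hull has this frame's pose. Jig base 112 x 86 mm, top 77 mm over the desk.
- jig_slot (a point): Centre of the mouth of the key slot in the pocket floor, at x +24, y 0, z 0 mm of the deck's frame. Slot 21 mm (deck x) by 8 mm (deck y), 20 mm deep, square to the floor.
- key: Loose aluminium key, upright in its rest, about 60 g. Origin: centre of the underside of its flange (24 x 22 mm, 4 mm thick). Below it a flat blade 18 (x) x 5 (y) mm, 28 mm long, its last 4 mm only 14 x 3 mm. Home, its origin is at x +24, y 0, z +12 mm of the deck's frame, with axes along the deck's or turned half round about z.
- key_head (a point): Middle of the top of the key's head, at z +40 mm in the key's frame. The head, 26 (x) x 12 mm (y), rises from the flange (z 4 mm): grip it across y, fingertips 5 mm or more above the flange.
- key_rest: Fixed wooden block that holds the key at the start, 60 x 48 mm foot, 36 mm high, with a 21 x 8 mm slot 32 mm deep in its top. Origin: centre of its underside.
- figure: Bystander: grey miniature figure on a round base, 32 x 29 x 34 mm, behind the jig. Origin: centre of its underside.
- tall_pot: Bystander: cream paint pot with a dark lid, 33 mm across, 49 mm high, to the left of the jig. Origin: centre of its underside.
- green_pot: Bystander: green paint pot with a white lid, 33 mm across, 46 mm high, behind the work. Origin: centre of its underside.
There are look-alikes about, which are no part of the job. What is shaped like the part that bears jig_deck but blue is not meant.

How it is judged:
By the outcome, as a careful person would: the job done as asked, in the order asked, and still so for the second after the job is handed in, with the robot touching nothing.
It also fails if it takes over 61 s, if anything falls off the work surface, if the arm or the gripper's body presses on something with over 40 N, if the wrist force passes 120 N, or if a joint passes its speed limit or range.

## Working session

There is one attempt and no reset: what is moved stays moved. The work goes in short steps, Python scripts to look and compute and a shell command to move; the robot and the scene stay as the last step left them, time stands still between calls to the robot, and variables do not carry over. Pictures are saved under pics/ and viewed, at most 10 in all, crops included, and the job is handed in when it is done.

```bash
mkdir -p pics; python3 - <<'E'
from workcell import manip
import cv2,json
o=manip.get_obs();print(o)
print(manip.grip_point_offset)
for n in("scene","side","wrist"):
    cv2.imwrite(f"pics/{n}0.png",manip.camera(n)[:,:,::-1]);p=manip.camera_params(n);print(n,p)
E
```

```text
{'clock': 0.0, 'joint_pos': array([ 1.10239086,  0.33289449, -0.0646471 ,  1.46092227,  0.02159841,
        1.34992552, -0.08851945]), 'joint_velocities': array([ 1.37285481e-04, -4.64472907e-04, -2.23964966e-03, -6.41251962e-04,
       -1.39707546e-04, -6.09705334e-06, -3.47394377e-04]), 'tau': array([-4.20965098e-04, -6.25444436e+01,  4.85468970e-02, -3.91595578e+01,
        1.61043461e-02,  9.98059666e-03,  1.03386628e-05]), 'position': array([ 0.26929518, -0.56359171,  0.23051078]), 'ee_rot': array([ 9.75265058e-01,  2.21037411e-01, -2.01083463e-04, -6.98986657e-04]), 'ft_force': array([ 0.47283426,  0.16324836, -0.35959407]), 'torque': array([-0.05873708,  0.05378401, -0.01326148]), 'grasp_force': 0.0, 'grip_width': 0.9987819918057435}
0.0187
scene {'fov_y': 43.29377820271682, 'cx': 313.44793743367796, 'cy': 200.91801467139857, 'camera_from_world': array([[ 0.78704532, -0.61678581, -0.01161605, -0.53059003],
       [ 0.34231684,  0.42099134,  0.83999135, -0.18782478],
       [-0.51320448, -0.66508763,  0.54247544, -0.94994374],
       [ 0.        ,  0.        ,  0.        ,  1.        ]])}
side {'fov_y': 43.91671745132173, 'cx': 318.9764537388798, 'cy': 191.96022029432976, 'camera_from_world': array([[ 0.98919592, -0.14624545,  0.01018302, -0.57814246],
       [ 0.04846803,  0.39180856,  0.91876923, -0.02511105],
       [-0.13835561, -0.90834923,  0.39466366, -1.23924188],
       [ 0.        ,  0.        ,  0.        ,  1.        ]])}
wrist {'fov_y': 67.70126940639096, 'cx': 319.83025297160196, 'cy': 202.9724682210116, 'T_tool_cam': array([[-2.44826818e-04,  9.45362469e-01,  3.26021075e-01,
         8.50283211e-02],
       [ 9.99999581e-01, -5.60514554e-05,  9.13485906e-04,
         8.35162162e-04],
       [ 8.81849248e-04,  3.26021162e-01, -9.45362060e-01,
        -1.42573395e-01],
       [ 0.00000000e+00,  0.00000000e+00,  0.00000000e+00,
         1.00000000e+00]])}
```

View pics/scene0.png

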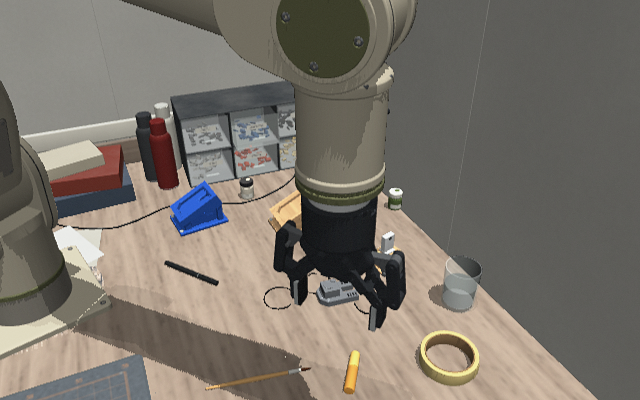

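View pics/side0.png

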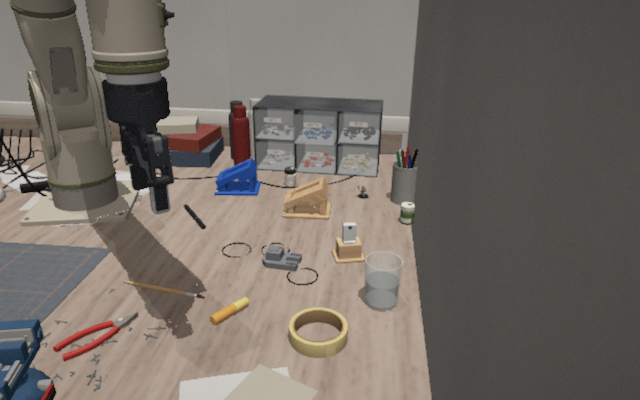

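The side view shows the hull at about (282,258), the key in its rest at (349,240), the wooden jig at (307,200), the blue decoy at (238,178) and the green pot at (407,212). I'll cast these to the desk for rough positions.

```bash
cat > h.py <<'E'
import numpy as np, cv2
from workcell import manip
from scipy.spatial.transform import Rotation as R
def cam(n,obs=None):
    p=manip.camera_params(n)
    f=200/np.tan(np.radians(p['fov_y']/2))
    if n=='wrist':
        T=np.eye(4);T[:3,:3]=R.from_quat(obs['ee_rot']).as_matrix();T[:3,3]=obs['position'];W=T@p['T_tool_cam']
    else: W=np.linalg.inv(p['camera_from_world'])
    return W,f,p['cx'],p['cy']
def ray(c,u,v):
    W,f,cx,cy=c
    d=W[:3,:3]@np.array([(u-cx)/f,-(v-cy)/f,-1.]);return W[:3,3],d/np.linalg.norm(d)
def onz(c,u,v,z):
    o,d=ray(c,u,v);return o+d*(z-o[2])/d[2]
def proj(c,P):
    W,f,cx,cy=c
    q=(np.asarray(P)-W[:3,3])@W[:3,:3]
    return np.stack([cx+f*q[...,0]/-q[...,2],cy-f*q[...,1]/-q[...,2]],-1)
def tri(*rs):
    A=0;b=0
    for o,d in rs:
        M=np.eye(3)-np.outer(d,d);A=A+M;b=b+M@o
    return np.linalg.solve(A,b)
def shot(n,name):
    o=manip.get_obs();im=manip.camera(n)[:,:,::-1].copy();cv2.imwrite(f'pics/{name}.png',im)
    np.save(f'pics/{name}.npy',np.r_[o['position'],o['ee_rot']]);return im,cam(n,o)
def load(n,name):
    a=np.load(f'pics/{name}.npy');return cv2.imread(f'pics/{name}.png'),cam(n,dict(position=a[:3],ee_rot=a[3:]))
def rows(P,Q,obs=None):
    """world TCP pose -> shift share, turn share"""
    o=obs or manip.get_obs();A=R.from_quat(o['ee_rot'])
    return (A.inv().apply(np.array(P)-o['position'])/.08).round(4),((A.inv()*R.from_quat(Q)).as_rotvec(degrees=True)/45).round(4)
E
python3 - <<'E'
from h import *
c=cam('side')
for n,u,v,z in [('hull',282,262,.006),('rest',349,257,0),('keytop',349,225,.075),('jigfront',307,214,0),('jigL',284,215,0),('jigR',331,215,0),('tallpot',290,186,0),('figure',362,196,0),('green',406,221,0),('tumbler',381,303,0),('blue',238,192,0)]: print(n,onz(c,u,v,z).round(3))
E
cd pics; python3 -c "
import cv2
a=cv2.imread('side0.png')[140:320,200:430];cv2.imwrite('c1.png',cv2.resize(a,None,fx=3.4,fy=3.2,interpolation=2))"
```

```text
hull [ 0.458 -0.358  0.006]
rest [ 0.595 -0.346  0.   ]
keytop [ 0.591 -0.35   0.075]
jigfront [ 0.535 -0.137  0.   ]
jigL [ 0.48  -0.135  0.   ]
jigR [ 0.591 -0.15   0.   ]
tallpot [0.511 0.042 0.   ]
figure [ 0.691 -0.048  0.   ]
green [ 0.76  -0.203  0.   ]
tumbler [ 0.619 -0.507  0.   ]
blue [0.371 0.018 0.   ]
```

View pics/c1.png

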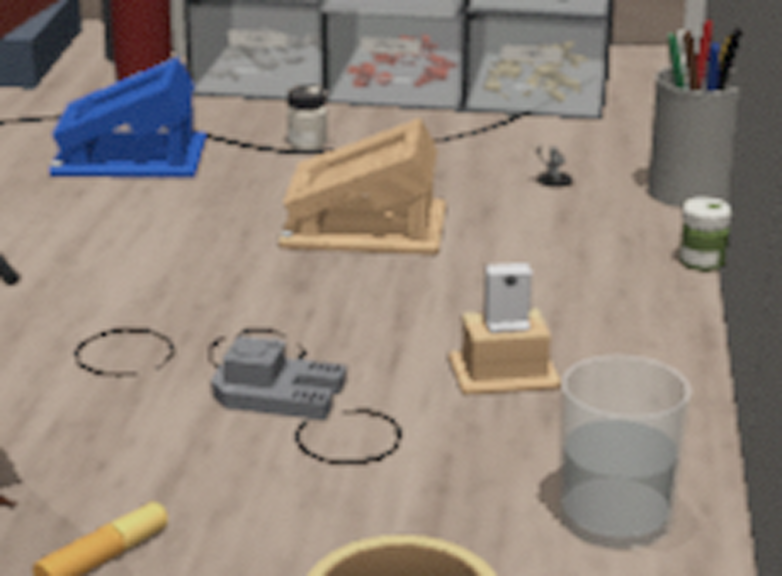

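The crop shows the hull with its nose to the left (about −x), the jig's low end to the left, and the key's wide face toward the camera, so the blade's x runs roughly along world x. I'll move the wrist camera over the work.

```bash

python3 -m inch '[[[0.2,-0.09,0],[0,0,0]],[[0.5,-0.22,0],[0,0,0]],[[0.8,-0.36,0],[0,0,0]],[[1,-0.45,0],[0,0,0]],[[1,-0.45,0],[0,0,0]],[[1,-0.45,0],[0,0,0]],[[1,-0.45,0],[0,0,0]],[[1,-0.45,0],[0,0,0]],[[1,-0.45,0],[0,0,0]],[[1,-0.45,0],[0,0,0]]]' 1 60
python3 -m inch '[[[0.2,-0.09,0],[0,0,0]],[[0.5,-0.22,0],[0,0,0]],[[0.8,-0.36,0],[0,0,0]],[[1,-0.45,0],[0,0,0]],[[1,-0.45,0],[0,0,0]],[[1,-0.45,0],[0,0,0]],[[1,-0.45,0],[0,0,0]],[[1,-0.45,0],[0,0,0]],[[1,-0.45,0],[0,0,0]],[[1,-0.45,0],[0,0,0]]]'
python3 -m inch '[[[0.2,-0.09,0],[0,0,0.1]],[[0.5,-0.22,0],[0,0,0.2]],[[0.8,-0.36,0],[0,0,0.3]],[[1,-0.45,0],[0,0,0.45]],[[1,-0.45,0],[0,0,0.57]],[[1,-0.45,0],[0,0,0.57]],[[1,-0.45,0],[0,0,0.57]],[[1,-0.45,0],[0,0,0.57]],[[1,-0.45,0],[0,0,0.57]],[[1,-0.45,0],[0,0,0.57]]]'
python3 - <<'E'
from h import *
im,c=shot('wrist','w1'); shot('scene','s1'); shot('side','d1')
E
```

```text
clock: 1.15
position: [0.3258, -0.4972, 0.2313]
ee_rot: [0.975, 0.221, -0.0, 0.0]
ft_force: [-0.3, -0.1, -0.3]
grip_width: 0.998
grasp_force: 0.0
clock: 2.15
position: [0.3825, -0.4303, 0.2313]
ee_rot: [0.975, 0.221, -0.0, 0.0]
ft_force: [-1.0, 0.4, 0.4]
grip_width: 0.998
grasp_force: 0.0
clock: 3.15
position: [0.4393, -0.3633, 0.2313]
ee_rot: [1.0, -0.001, 0.0, 0.0]
ft_force: [-0.1, 0.5, 0.4]
grip_width: 1.001
grasp_force: 0.0
```

View pics/w1.png

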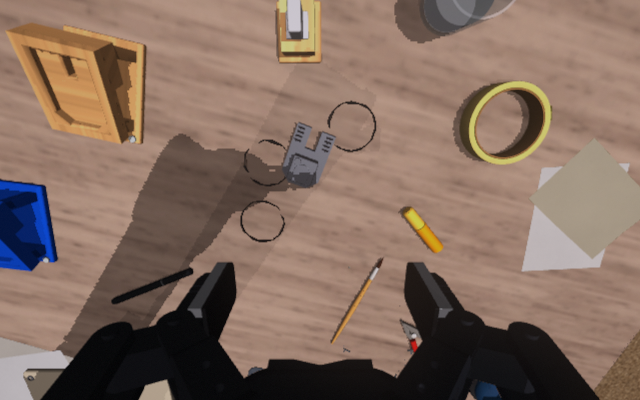

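The wrist view shows the hull at (307,155) with its nose toward the bottom and rear to the upper right. The key rest is at (300,35), the wooden jig at (85,85) with its cut corners low, and the blue decoy at far left. Next I'll segment the hull and measure its pose.

```bash
python3 - <<'E'
from h import *
im,c=load('wrist','w1')
hsv=cv2.cvtColor(im,cv2.COLOR_BGR2HSV)
x0,y0=265,105
cr=im[y0:200,x0:350].astype(int)
m=((cr[...,0]-cr[...,2]>2)&(cr.max(-1)>50)).astype(np.uint8)
n,l,s,ce=cv2.connectedComponentsWithStats(m);k=1+s[1:,4].argmax();print(s[k],ce[k])
m=(l==k).astype(np.uint8)
cv2.imwrite('pics/hm.png',cv2.resize(np.hstack([im[y0:200,x0:350],cv2.merge([m*255]*3)]),None,fx=4,fy=4,interpolation=0))
r=cv2.minAreaRect(cv2.findContours(m,0,1)[0][0]+np.array([x0,y0]));b=cv2.boxPoints(r);print(r,b)
for p in b: print(onz(c,*p,.012).round(4))
E
```

```text
[  19   18   51   60 1269] [42.67769898 48.8644602 ]
((307.729736328125, 152.8970489501953), (38.75899124145508, 49.928348541259766), 20.85445785522461) [[280.73273 169.32675]
 [298.50696 122.66932]
 [334.72675 136.46735]
 [316.9525  183.12479]]
[ 0.4437 -0.315   0.012 ]
[ 0.4995 -0.3384  0.012 ]
[ 0.4835 -0.3812  0.012 ]
[ 0.426  -0.3597  0.012 ]
```

View pics/hm.png

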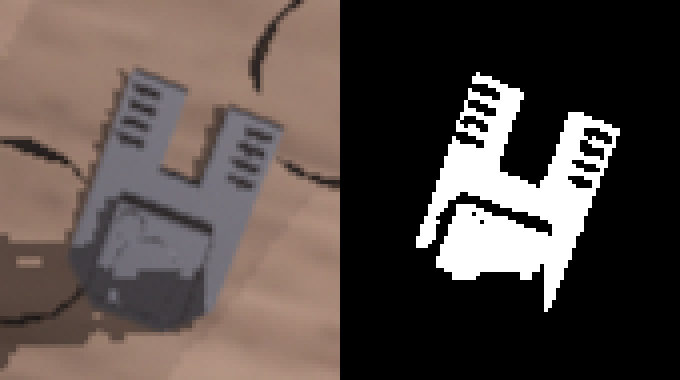

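The crop shows the hull clearly, with rear corners at about (299,122) and (336,136) and yaw about −21°. I'll align the tool and take a closer look.

```bash

python3 -m inch '[[[0.08,-0.27,0.3],[0,0,0.1]],[[0.08,-0.27,0.6],[0,0,0.2]],[[0.08,-0.27,0.9],[0,0,0.3]],[[0.08,-0.27,1],[0,0,0.4]],[[0.08,-0.27,1],[0,0,0.47]],[[0.08,-0.27,1],[0,0,0.47]],[[0.08,-0.27,1],[0,0,0.47]],[[0.08,-0.27,1],[0,0,0.47]],[[0.08,-0.27,1],[0,0,0.47]],[[0.08,-0.27,1],[0,0,0.47]]]'
python3 - <<'E'
from h import *
im,c=shot('wrist','w2')
a=np.load('pics/w2.npy');print(a)
cv2.imwrite('pics/w2c.png',cv2.resize(im[80:330,180:460],None,fx=2.4,fy=2.4,interpolation=2))
E
```

```text
clock: 4.3
position: [0.446, -0.3415, 0.1515]
ee_rot: [0.983, -0.184, 0.0, 0.0]
ft_force: [-0.5, 1.0, -0.9]
grip_width: 1.005
grasp_force: 0.0
[ 4.46015956e-01 -3.41484598e-01  1.51513614e-01  9.82886688e-01
 -1.84211038e-01  1.96541645e-04  1.12370758e-04]
```

View pics/w2c.png

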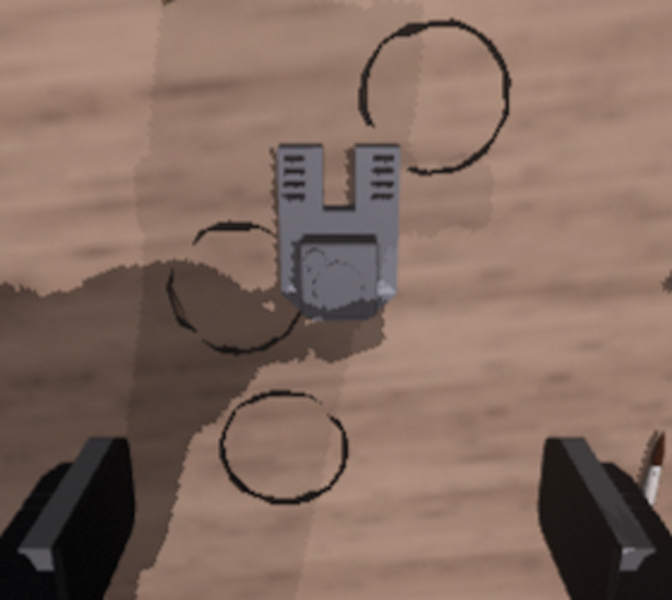

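The crop shows the hull square to the tool: rear edge at row 141, sides at columns 296 to 347, cabin roof at columns 305 to 338. I'll work out the grasp point from these.

```bash
python3 - <<'E'
from h import *
im,c=load('wrist','w2');a=np.load('pics/w2.npy')
A=R.from_quat(a[3:])
def t(u,v,z):return (A.inv().apply(onz(c,u,v,z)-a[:3])*1000).round(1)
S=lambda u,v:(180+u/2.4,80+v/2.4)
for u,v,z in[(278,147,.012),(400,147,.012),(280,285,.012),(398,290,.012),(324,207,.012),(354,207,.012),(302,243,.03),(378,243,.03),(340,317,.012)]:print(u,v,z,t(*S(u,v),z))
print(a[:3],A.as_matrix().round(3))
E
```

```text
278 147 0.012 [ 48.9 -22.7 139.5]
400 147 0.012 [ 48.9  24.8 139.5]
280 285 0.012 [ -7.7 -23.4 139.5]
398 290 0.012 [ -9.9  25.7 139.5]
324 207 0.012 [ 25.2  -4.9 139.5]
354 207 0.012 [ 25.2   7.1 139.5]
302 243 0.03 [ 15.1 -13.1 121.5]
378 243 0.03 [ 15.1  15.9 121.5]
340 317 0.012 [-21.9   1.6 139.5]
[ 0.44601596 -0.3414846   0.15151361] [[ 0.932 -0.362  0.   ]
 [-0.362 -0.932 -0.   ]
 [ 0.     0.    -1.   ]]
```

```bash

python3 -m inch '[[[0,0.015,0.3],[0,0,0]],[[0,0.015,0.6],[0,0,0]],[[0,0.015,0.9],[0,0,0]],[[0,0.015,1],[0,0,0]],[[0,0.015,1],[0,0,0]],[[0,0.015,1],[0,0,0]],[[0,0.015,1],[0,0,0]],[[0,0.015,1],[0,0,0]],[[0,0.015,1],[0,0,0]],[[0,0.015,1],[0,0,0]]]'
python3 -m inch '[[[0,0,0.2],[0,0,0]],[[0,0,0.4],[0,0,0]],[[0,0,0.55],[0,0,0]],[[0,0,0.65],[0,0,0]],[[0,0,0.71],[0,0,0]],[[0,0,0.71],[0,0,0]],[[0,0,0.71],[0,0,0]],[[0,0,0.71],[0,0,0]],[[0,0,0.71],[0,0,0]],[[0,0,0.71],[0,0,0]]]'
python3 -m inch '[[[0,0,0],[0,0,0]],[[0,0,0],[0,0,0]],[[0,0,0],[0,0,0]],[[0,0,0],[0,0,0]],[[0,0,0],[0,0,0]],[[0,0,0],[0,0,0]],[[0,0,0],[0,0,0]],[[0,0,0],[0,0,0]],[[0,0,0],[0,0,0]],[[0,0,0],[0,0,0]]]' 0.2 60
```

```text
clock: 5.35
position: [0.4456, -0.3427, 0.0717]
ee_rot: [0.983, -0.184, 0.0, 0.0]
ft_force: [-1.3, -0.7, -0.0]
grip_width: 0.999
grasp_force: 0.0
clock: 6.35
position: [0.4457, -0.3426, 0.0148]
ee_rot: [0.983, -0.184, 0.0, 0.0]
ft_force: [0.2, -0.2, -0.2]
grip_width: 1.0
grasp_force: 0.0
clock: 7.35
position: [0.4458, -0.3427, 0.0148]
ee_rot: [0.983, -0.184, 0.0, 0.0]
ft_force: [0.4, 0.5, 6.2]
grip_width: 0.336
grasp_force: 60.8
```

```bash

python3 -m inch '[[[0,0,-0.15],[0,0,0]],[[0,0,-0.4],[0,0,0]],[[-0.1,-0.2,-0.7],[0,0,0]],[[-0.2,-0.5,-0.9],[0,0,0]],[[-0.35,-0.9,-1],[0,0,0]],[[-0.35,-0.9,-1],[0,0,0]],[[-0.35,-0.9,-1],[0,0,0]],[[-0.35,-0.9,-1],[0,0,0]],[[-0.35,-0.9,-1],[0,0,0]],[[-0.35,-0.9,-1],[0,0,0]]]'
python3 -m inch '[[[-0.08,-0.2,-0.2],[0,0,0]],[[-0.18,-0.45,-0.5],[0,0,0]],[[-0.28,-0.7,-0.8],[0,0,0]],[[-0.35,-0.9,-0.8],[0,0,0]],[[-0.35,-0.9,-0.8],[0,0,0]],[[-0.35,-0.9,-0.8],[0,0,0]],[[-0.35,-0.9,-0.8],[0,0,0]],[[-0.35,-0.9,-0.8],[0,0,0]],[[-0.35,-0.9,-0.8],[0,0,0]],[[-0.35,-0.9,-0.8],[0,0,0]]]'
python3 -m inch '[[[-0.08,-0.2,-0.2],[0,0,-0.1]],[[-0.18,-0.45,-0.5],[0,0,-0.2]],[[-0.28,-0.7,-0.8],[0,0,-0.3]],[[-0.35,-0.9,-0.8],[0,0,-0.4]],[[-0.35,-0.9,-0.8],[0,0,-0.47]],[[-0.35,-0.9,-0.8],[0,0,-0.47]],[[-0.35,-0.9,-0.8],[0,0,-0.47]],[[-0.35,-0.9,-0.8],[0,0,-0.47]],[[-0.35,-0.9,-0.8],[0,0,-0.47]],[[-0.35,-0.9,-0.8],[0,0,-0.47]]]'
python3 - <<'E'
from h import *
im,c=shot('wrist','w3');shot('scene','s3');shot('side','d3')
E
```

```text
clock: 8.35
position: [0.4451, -0.2659, 0.0942]
ee_rot: [0.983, -0.185, -0.0, -0.0]
ft_force: [1.0, -0.1, -0.2]
grip_width: 0.332
grasp_force: 60.1
clock: 9.35
position: [0.4454, -0.1883, 0.1583]
ee_rot: [0.983, -0.185, -0.0, -0.0]
ft_force: [0.9, -0.3, -1.1]
grip_width: 0.333
grasp_force: 60.1
clock: 10.35
position: [0.4455, -0.111, 0.2224]
ee_rot: [1.0, -0.001, -0.0, -0.0]
ft_force: [0.4, 0.1, -1.2]
grip_width: 0.334
grasp_force: 60.1
```

View pics/w3.png

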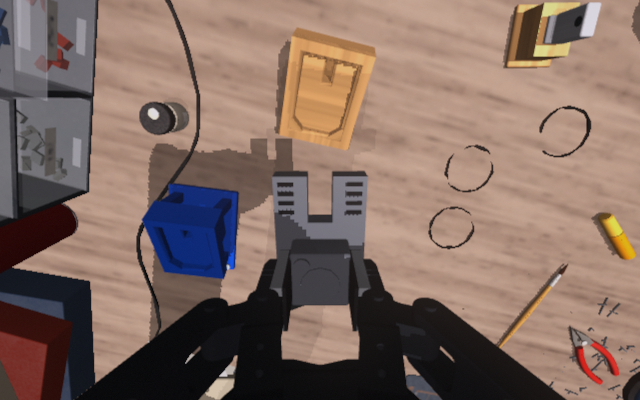

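The wrist view shows the hull held square, rear upward, with slab rear corners at (273,172) and (367,172). The wooden deck's corners are about (292,30), (376,48), (352,150) and (280,135), with the pocket and slot visible. I'll fit the deck from its corners.

```bash
cat >> h.py <<'E'
D=np.array([[49.5,37.5,9],[49.5,-37.5,9],[-49.5,-37.5,9],[-49.5,37.5,9]])/1000
def pnp(c,px,obj=D):
    W,f,cx,cy=c
    K=np.array([[f,0,cx],[0,f,cy],[0,0,1]])
    ok,r,t=cv2.solvePnP(np.float64(obj),np.float64(px).reshape(-1,1,2),K,None,flags=cv2.SOLVEPNP_ITERATIVE)
    M=np.eye(4);M[:3,:3]=cv2.Rodrigues(r)[0];M[:3,3]=t[:,0]
    return W@np.diag([1,-1,-1,1])@M
def report(T):
    e=R.from_matrix(T[:3,:3]).as_euler('ZYX',degrees=True);print('deck pos',T[:3,3].round(4),'yaw/pitch/roll',e.round(2))
E
python3 - <<'E'
from h import *
im,c=load('wrist','w3')
hsv=cv2.cvtColor(im,cv2.COLOR_BGR2HSV);x0,y0,x1,y1=262,15,395,165
cr=hsv[y0:y1,x0:x1]
m=((cr[...,1]>95)&(cr[...,2]>60)&(cr[...,0]<25)).astype(np.uint8)
n,l,s,_=cv2.connectedComponentsWithStats(m);k=1+s[1:,4].argmax();m=(l==k).astype(np.uint8)
ct=max(cv2.findContours(m,0,1)[0],key=cv2.contourArea)+np.array([x0,y0])
hull=cv2.convexHull(ct);ap=cv2.approxPolyDP(hull,5,True)[:,0];print(s[k],ap.tolist())
px=[(292,30),(376,48),(352,150),(280,135)]
T=pnp(c,px);report(T);print((proj(c,(T[:3,:3]@D.T).T+T[:3,3])-px).round(1))
v=im[y0:y1,x0:x1].copy();cv2.imwrite('pics/jc.png',cv2.resize(np.hstack([v,cv2.merge([m*255]*3)]),None,fx=2.9,fy=3,interpolation=2))
E
```

```text
[  16   12   98  124 8623] [[297, 27], [374, 47], [345, 150], [278, 133]]
deck pos [ 0.5368 -0.1165  0.051 ] yaw/pitch/roll [-10.31 -17.21  -3.46]
[[-0.2 -0.2]
 [ 0.5 -0.3]
 [-1.6 -0. ]
 [ 1.2  0.6]]
```

View pics/jc.png

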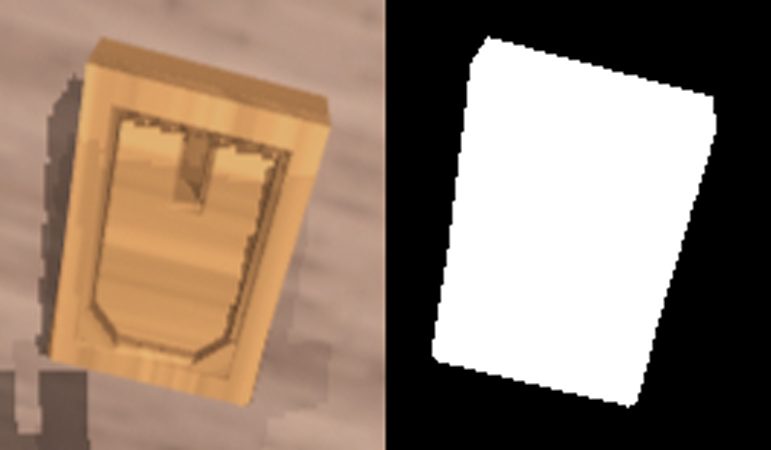

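The crop shows the deck's upper corners at about (292,36) and (375,57), since the dark strip above them is the back face. The lower corners are at (279,134) and (348,150). I'll cast these at their known heights.

```bash
python3 - <<'E'
from h import *
im,c=load('wrist','w3')
px=[(292,36),(375.1,57),(347.9,150),(279.2,133.7)]
T=pnp(c,px);report(T)
s,k=np.sin(np.radians(25)),np.cos(np.radians(25))
zh=.048+.009*k+.0495*s;zl=.048+.009*k-.0495*s
P=[onz(c,*p,z) for p,z in zip(px,[zh,zh,zl,zl])]
print(np.round(P,4))
for a,b in((0,1),(3,2)):
    d=P[a]-P[b];print('y-edge',np.linalg.norm(d),np.degrees(np.arctan2(-d[0],d[1])))
d=(P[0]+P[1]-P[2]-P[3])/2;print('xlen',np.hypot(d[0],d[1])/k,np.degrees(np.arctan2(d[1],d[0])))
yaw=np.radians(-14);m=np.mean(P,0);print('origin',m+ .009*s*np.array([np.cos(yaw),np.sin(yaw),0])-[0,0,.009*k])
E
```

```text
deck pos [ 0.5346 -0.1151  0.0464] yaw/pitch/roll [-12.39 -25.04  -1.78]
[[ 0.5826 -0.0877  0.0771]
 [ 0.5661 -0.1597  0.0771]
 [ 0.4785 -0.1421  0.0352]
 [ 0.4964 -0.0672  0.0352]]
y-edge 0.073912550787867 -12.886331405294195
y-edge 0.07697653537959569 -13.377956936127589
xlen 0.09814271096042258 -12.366371811309795
origin [ 0.53458446 -0.11508647  0.048     ]
```

```bash
cat >> h.py <<'E'
def deck(pos=(.5346,-.1151,.048),yaw=-12.9,pitch=25.):
    T=np.eye(4);T[:3,:3]=R.from_euler('ZYX',[yaw,-pitch,0],degrees=True).as_matrix();T[:3,3]=pos;return T
def tcp_at(T,p):
    """TCP pose at deck coords p (mm), tool square to deck"""
    return T[:3,:3]@(np.array(p)/1000)+T[:3,3], (R.from_matrix(T[:3,:3])*R.from_rotvec([np.pi,0,0])).as_quat()
E
python3 - <<'E'
from h import *
P,Q=tcp_at(deck(),(-88,0,75));print(P,rows(P,Q))
E
```

```text
[ 0.42596145 -0.09021845  0.07878268] (array([-0.2452, -0.2572,  1.7965]), array([-0.0619,  0.5532,  0.2794]))
```

```bash

python3 -m inch '[[[-0.04,-0.04,0.2],[0,0,0]],[[-0.08,-0.09,0.5],[0,0,0]],[[-0.12,-0.13,0.8],[0,0,0]],[[-0.12,-0.13,0.9],[0,0,0]],[[-0.12,-0.13,0.9],[0,0,0]],[[-0.12,-0.13,0.9],[0,0,0]],[[-0.12,-0.13,0.9],[0,0,0]],[[-0.12,-0.13,0.9],[0,0,0]],[[-0.12,-0.13,0.9],[0,0,0]],[[-0.12,-0.13,0.9],[0,0,0]]]'
python3 -m inch '[[[-0.04,-0.04,0.2],[-0.01,0.1,0.05]],[[-0.08,-0.09,0.4],[-0.02,0.2,0.1]],[[-0.125,-0.127,0.6],[-0.03,0.3,0.15]],[[-0.125,-0.127,0.8],[-0.04,0.4,0.2]],[[-0.125,-0.127,0.897],[-0.05,0.5,0.25]],[[-0.125,-0.127,0.897],[-0.062,0.553,0.279]],[[-0.125,-0.127,0.897],[-0.062,0.553,0.279]],[[-0.125,-0.127,0.897],[-0.062,0.553,0.279]],[[-0.125,-0.127,0.897],[-0.062,0.553,0.279]],[[-0.125,-0.127,0.897],[-0.062,0.553,0.279]]]'
python3 - <<'E'
from h import *
im,c=shot('wrist','w4');print(np.load('pics/w4.npy'))
cv2.imwrite('pics/w4c.png',cv2.resize(im[0:300,180:460],None,fx=2.8,fy=2,interpolation=2))
E
```

```text
clock: 11.5
position: [0.4361, -0.1004, 0.1508]
ee_rot: [1.0, -0.001, 0.0, 0.0]
ft_force: [0.2, -0.3, -1.1]
grip_width: 0.336
grasp_force: 60.1
clock: 12.5
position: [0.4258, -0.0902, 0.0784]
ee_rot: [0.97, -0.109, 0.215, 0.025]
ft_force: [-0.4, -0.3, -0.1]
grip_width: 0.334
grasp_force: 60.1
[ 0.42580225 -0.09019659  0.07835803  0.97022351 -0.10936374  0.21471055
  0.0246028 ]
```

View pics/w4c.png

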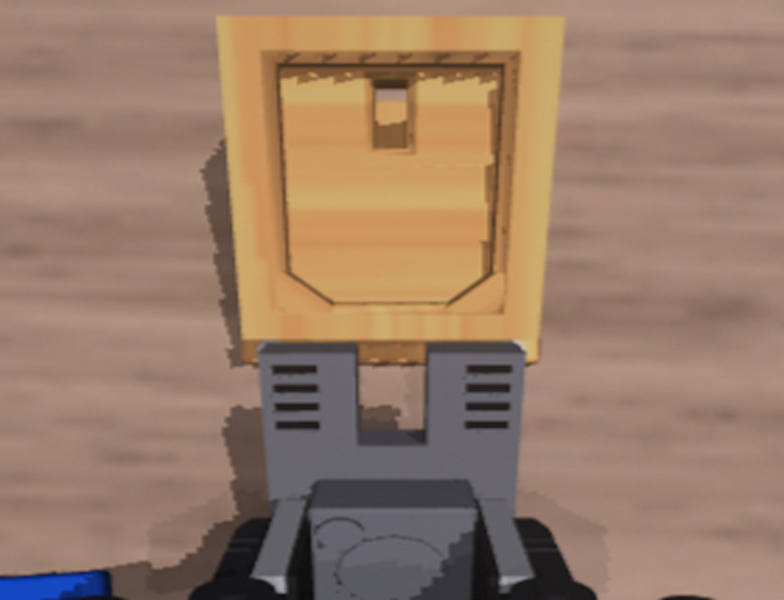

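The crop shows the deck square to the view, with top corners (219,17) and (564,17) and bottom corners (542,341) and (244,341). The pocket floor spans columns 280 to 502 and rows 65 to 303, the slot 373 to 413, and the hull's rear face rows 342 to 350. I'll convert these into deck and tool coordinates.

```bash
python3 - <<'E'
from h import *
im,c=load('wrist','w4');a=np.load('pics/w4.npy')
S=lambda u,v:(180+u/2.8,v/2)
T=deck()
def ond(M,t,u,v,z):
    o,d=ray(c,*S(u,v));o=M.T@(o-t);d=M.T@d;return ((o+d*(z-o[2])/d[2])*1000).round(1)
print('deck')
for u,v,z in[(219,17,.009),(564,17,.009),(542,341,.009),(244,341,.009),(280,65,0),(502,65,0),(288,272,0),(493,272,0),(332,303,0),(448,303,0),(373,150,0),(413,150,0),(373,80,0),(413,80,0)]:print(u,v,ond(T[:3,:3],T[:3,3],u,v,z))
print('tool');A=R.from_quat(a[3:]).as_matrix()
for u,v,z in[(258,350,.0028),(525,350,.0028),(268,342,.0148),(518,342,.0148),(270,495,.0028),(515,495,.0028),(358,430,.0028),(427,430,.0028),(358,350,.0028),(427,350,.0028),(316,483,-.0152),(471,483,-.0152)]:print(u,v,ond(A,a[:3],u,v,z))
E
```

```text
deck
219 17 [48.8 37.1  9. ]
564 17 [ 48.8 -37.    9. ]
542 341 [-50.5 -38.1   9. ]
244 341 [-50.5  37.5   9. ]
280 65 [37.8 25.6  0. ]
502 65 [ 37.8 -25.3   0. ]
288 272 [-27.5  26.4   0. ]
493 272 [-27.5 -25.8   0. ]
332 303 [-38.5  15.5   0. ]
448 303 [-38.5 -14.6   0. ]
373 150 [12.6  4.5  0. ]
413 150 [12.6 -5.1  0. ]
373 80 [33.5  4.3  0. ]
413 80 [33.5 -4.9  0. ]
tool
258 350 [ 49.9 -23.8   2.8]
525 350 [49.9 23.7  2.8]
268 342 [ 49.2 -23.7  14.8]
518 342 [49.2 24.2 14.8]
270 495 [  9.7 -23.6   2.8]
515 495 [ 9.6 23.8  2.8]
358 430 [28.5 -6.3  2.8]
427 430 [28.5  6.6  2.8]
358 350 [49.9 -6.   2.8]
427 350 [49.9  6.3  2.8]
316 483 [ 22.2 -12.7 -15.2]
471 483 [ 22.2  13.3 -15.2]
```

```bash
python3 - <<'E'
from h import *
for p in [(-14.1,.1,40),(-14.1,.1,14.8)]:
    P,Q=tcp_at(deck(),p);print(rows(P,Q))
E
```

```text
(array([ 0.928 , -0.0062,  0.4354]), array([0.0012, 0.0005, 0.0006]))
(array([ 0.9281, -0.0065,  0.7504]), array([0.0012, 0.0005, 0.0006]))
```

```bash

python3 -m inch '[[[0.2,0,0],[0,0,0]],[[0.4,0,0],[0,0,0]],[[0.6,-0.003,0.1],[0,0,0]],[[0.8,-0.006,0.2],[0,0,0]],[[0.9,-0.006,0.35],[0,0,0]],[[0.928,-0.006,0.435],[0,0,0]],[[0.928,-0.006,0.435],[0,0,0]],[[0.928,-0.006,0.435],[0,0,0]],[[0.928,-0.006,0.435],[0,0,0]],[[0.928,-0.006,0.435],[0,0,0]]]'
python3 -m inch '[[[0,0,0.06],[0,0,0]],[[0,0,0.12],[0,0,0]],[[0,0,0.16],[0,0,0]],[[0,0,0.19],[0,0,0]],[[0,0,0.22],[0,0,0]],[[0,0,0.25],[0,0,0]],[[0,0,0.28],[0,0,0]],[[0,0,0.3],[0,0,0]],[[0,0,0.3],[0,0,0]],[[0,0,0.3],[0,0,0]]]'
python3 - <<'E'
from h import *
im,c=shot('wrist','w5');o=manip.get_obs();T=deck();print((T[:3,:3].T@(o['position']-T[:3,3])*1e3).round(2),T[:3,:3].T@o['ft_force'])
cv2.imwrite('pics/w5c.png',cv2.resize(im[60:300,180:460],None,fx=2.8,fy=2.4,interpolation=2))
E
```

```text
clock: 13.55
position: [0.5059, -0.1079, 0.0788]
ee_rot: [0.97, -0.109, 0.215, 0.025]
ft_force: [-0.1, -0.4, -0.7]
grip_width: 0.33
grasp_force: 60.2
clock: 14.55
position: [0.5159, -0.1101, 0.0568]
ee_rot: [0.97, -0.109, 0.215, 0.024]
ft_force: [0.1, 0.0, -0.7]
grip_width: 0.333
grasp_force: 60.2
[-13.76   0.62  16.19] [-0.06513541 -0.61906729 -1.73042962]
```

View pics/w5c.png

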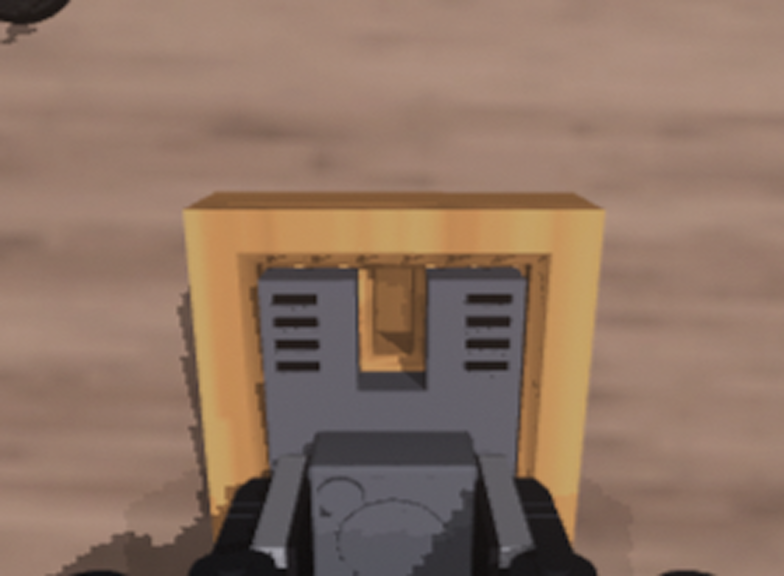

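The crop shows the hull inside the pocket with clearance all round, the slot centred in the notch, and no contact force. I'll press it down gently, release and retreat along the normal.

```bash

python3 -m inch '[[[0,0,0.01],[0,0,0]],[[0,0,0.02],[0,0,0]],[[0,0,0.025],[0,0,0]],[[0,0,0.025],[0,0,0]],[[0,0,0.025],[0,0,0]],[[0,0,0.025],[0,0,0]],[[0,0,0.025],[0,0,0]],[[0,0,0.025],[0,0,0]],[[0,0,0.025],[0,0,0]],[[0,0,0.025],[0,0,0]]]'
python3 -m inch '[[[0,0,0],[0,0,0]],[[0,0,0],[0,0,0]],[[0,0,0],[0,0,0]],[[0,0,0],[0,0,0]],[[0,0,0],[0,0,0]],[[0,0,0],[0,0,0]],[[0,0,0],[0,0,0]],[[0,0,0],[0,0,0]],[[0,0,0],[0,0,0]],[[0,0,0],[0,0,0]]]' 0.6
python3 -m inch '[[[0,0,-0.15],[0,0,0]],[[0,0,-0.35],[0,0,0]],[[0,0,-0.6],[0,0,0]],[[0,0,-0.85],[0,0,0]],[[0,0,-1],[0,0,0]],[[0,0,-1],[0,0,0]],[[0,0,-1],[0,0,0]],[[0,0,-1],[0,0,0]],[[0,0,-1],[0,0,0]],[[0,0,-1],[0,0,0]]]'
python3 - <<'E'
from h import *
shot('wrist','w6');shot('side','d6')
im,c=load('wrist','w1');o=manip.get_obs();print(o['position'],o['ee_rot'])
E
```

```text
clock: 15.6
position: [0.5164, -0.1104, 0.0559]
ee_rot: [0.97, -0.109, 0.214, 0.026]
ft_force: [-39.6, 7.6, 55.8]
grip_width: 0.336
grasp_force: 68.5
clock: 16.6
position: [0.5167, -0.1104, 0.055]
ee_rot: [0.97, -0.109, 0.215, 0.024]
ft_force: [-0.6, -0.3, 0.0]
grip_width: 0.602
grasp_force: 0.0
clock: 17.6
position: [0.4835, -0.1027, 0.1267]
ee_rot: [0.97, -0.109, 0.214, 0.024]
ft_force: [0.6, -0.6, 0.7]
grip_width: 0.604
grasp_force: 0.0
[ 0.4835905  -0.10277468  0.12697026] [ 0.97025222 -0.10954925  0.21458082  0.02376262]
```

All 10 views are used, so from here I measure by masks and numbers only. I'll check the seated hull and plan the move to the key.

```bash
python3 - <<'E'
from h import *
print(rows([.485,-.165,.18],[1,0,0,0]))
im,c=load('wrist','w6');T=deck((.534,-.115,.048))
# hull slab top rear/side edges via mask of grey-blue pixels
b=im.astype(int);m=((b[...,0]-b[...,2]>2)&(b.max(-1)>60)).astype(np.uint8)
m=cv2.morphologyEx(m,cv2.MORPH_OPEN,np.ones((3,3)))
n,l,s,ce=cv2.connectedComponentsWithStats(m)
for i in range(1,n):
    if s[i,4]>300: print(s[i],ce[i].round())
H=np.array([[36,24,12],[36,-24,12],[11,6.5,12],[11,-6.5,12],[36,6.5,12],[36,-6.5,12],[2,15,30],[2,-15,30],[-24,24,12]])/1e3
print(proj(c,H@T[:3,:3].T+T[:3,3]).round(1))
for v in range(150,240,6): 
    r=''.join('#' if x else '.' for x in m[v,230:410:3]);print(v,r)
E
```

```text
(array([ 0.4525,  0.7537, -0.5214]), array([ 0.0611, -0.5519, -0.2818]))
[   0   24   79  107 3508] [47. 87.]
[581  31  19  30 343] [590.  46.]
[   0  137   66  117 4590] [ 37. 196.]
[ 290  151   62   78 1865] [322. 184.]
[ 301  201   39   36 1310] [321. 219.]
[   0  262   44   93 2099] [ 19. 305.]
[242 263  18  38 327] [251. 282.]
[180 373  29  27 467] [196. 387.]
[[288.9 149.9]
 [353.2 149.9]
 [312.6 182.3]
 [329.4 182.3]
 [312.4 149.9]
 [329.8 149.9]
 [300.4 200.8]
 [341.7 200.8]
 [291.4 224. ]]
150 ............................................................
156 .........................##.......##........................
162 .........................##.......##....#...................
168 .........................###......##........................
174 .........................###......##........................
180 .....................#######.....########...................
186 .....................####################...................
192 .....................####################...................
198 .....................###.............###....................
204 .....................##.##.#############....................
210 .....................#...###############....................
216 .....................#..##.#######.##.##....................
222 .....................#..################....................
228 ........................##############......................
234 ........................#####.#######.......................
```

The hull's mask matches the seated prediction: rear edge at row 151 against 150, cabin roof at row 201 and columns 301 to 340 against 300 to 342. On to the key.

```bash

python3 -m inch '[[[0,0.05,-0.2],[0,0,0]],[[0.1,0.15,-0.4],[0.01,-0.1,-0.05]],[[0.2,0.3,-0.52],[0.02,-0.2,-0.1]],[[0.3,0.45,-0.52],[0.03,-0.3,-0.15]],[[0.4,0.6,-0.52],[0.045,-0.4,-0.2]],[[0.45,0.75,-0.52],[0.055,-0.5,-0.25]],[[0.45,0.75,-0.52],[0.061,-0.552,-0.282]],[[0.45,0.75,-0.52],[0.061,-0.552,-0.282]],[[0.45,0.75,-0.52],[0.061,-0.552,-0.282]],[[0.45,0.75,-0.52],[0.061,-0.552,-0.282]]]' 1
python3 -m inch '[[[0.05,0.2,-0.1],[0,0,0]],[[0.1,0.5,-0.3],[0,0,0]],[[0.15,0.8,-0.4],[0,0,0]],[[0.2,1,-0.4],[0,0,0]],[[0.2,1,-0.4],[0,0,0]],[[0.2,1,-0.4],[0,0,0]],[[0.2,1,-0.4],[0,0,0]],[[0.2,1,-0.4],[0,0,0]],[[0.2,1,-0.4],[0,0,0]],[[0.2,1,-0.4],[0,0,0]]]'
python3 -m inch '[[[0.05,0.2,0],[0,0,0]],[[0.1,0.5,0],[0,0,0]],[[0.15,0.8,0],[0,0,0]],[[0.2,1,0],[0,0,0]],[[0.2,1,0],[0,0,0]],[[0.2,1,0],[0,0,0]],[[0.2,1,0],[0,0,0]],[[0.2,1,0],[0,0,0]],[[0.2,1,0],[0,0,0]],[[0.2,1,0],[0,0,0]]]'
python3 - <<'E'
from h import *
im,c=shot('wrist','w7')
hsv=cv2.cvtColor(im,cv2.COLOR_BGR2HSV)
g=proj(c,np.array([[.593,-.35,.076],[.593,-.35,.0]]));print('expect',g)
x,y=g.mean(0).astype(int);y0,x0=max(y-60,0),x-70
cr=hsv[y0:y+60,x0:x+70]
met=((cr[...,1]<45)&(cr[...,2]>120)).astype(np.uint8)
n,l,s,ce=cv2.connectedComponentsWithStats(met)
for i in range(1,n):
    if s[i,4]>40:
        ct=max(cv2.findContours((l==i).astype(np.uint8),0,1)[0],key=cv2.contourArea)+np.array([x0,y0]);print(s[i]+[x0,y0,0,0,0],cv2.minAreaRect(ct),int(cr[l==i][:,2].mean()))
wood=((cr[...,1]>95)&(cr[...,2]>60)&(cr[...,0]<25)).astype(np.uint8)
n,l2,s,ce=cv2.connectedComponentsWithStats(wood);i=1+s[1:,4].argmax();ct=max(cv2.findContours((l2==i).astype(np.uint8),0,1)[0],key=cv2.contourArea)+np.array([x0,y0]);print('wood',s[i]+[x0,y0,0,0,0],cv2.boxPoints(cv2.minAreaRect(ct)).round(1).tolist())
for r in range(0,cr.shape[0],4):
    print(y0+r,''.join('M' if a else 'w' if b else '.' for a,b in zip(met[r,::2],wood[r,::2])), cr[r,60:84:4,2])
E
```

```text
clock: 18.7
position: [0.4847, -0.1644, 0.1805]
ee_rot: [1.0, 0.0, 0.001, 0.001]
ft_force: [-0.1, 0.2, 0.4]
grip_width: 1.002
grasp_force: 0.0
clock: 19.7
position: [0.5011, -0.2443, 0.2126]
ee_rot: [1.0, 0.0, 0.0, 0.001]
ft_force: [0.8, 0.6, -0.1]
grip_width: 0.998
grasp_force: 0.0
clock: 20.7
position: [0.5171, -0.3245, 0.2128]
ee_rot: [1.0, 0.0, 0.0, 0.001]
ft_force: [-0.2, 0.1, -0.2]
grip_width: 1.0
grasp_force: 0.0
expect [[347.93726819 111.19461253]
 [341.90716787 108.87137323]]
[332  94  15  30 429] ((339.0, 108.5), (29.0, 14.0), 90.0) 196
[325  96   5  24 110] ((327.0, 107.5), (23.0, 4.0), 90.0) 130
wood [ 313   79   44   56 1728] [[313.0, 79.0], [356.0, 79.0], [356.0, 134.0], [313.0, 134.0]]
50 ...................................................................... [159 158 159 159 158 161]
54 ...................................................................... [168 162 158 152 150 153]
58 ...................................................................... [161 163 165 165 159 156]
62 ...................................................................... [150 149 159 164
[... 1926 characters left out ...]
.................................................................... [153 153 152 153 156 157]
146 ...................................................................... [157 157 157 162 160 158]
150 ...................................................................... [161 159 154 153 153 157]
154 ...................................................................... [166 165 165 162 155 151]
158 ...................................................................... [163 165 163 163 162 167]
162 ...................................................................... [159 164 165 165 163 173]
166 ...................................................................... [150 154 158 161 162 177]
```

```bash
python3 - <<'E'
from h import *
im,c=load('wrist','w7')
for p in[(334,95),(346,95),(346,123),(334,123),(340,109)]:print('top',onz(c,*p,.076).round(4))
for p in[(325,96),(325,120)]:print('flange',onz(c,*p,.040).round(4))
for p in[(313,79),(356,79),(353,135),(313,135)]:print('foot',onz(c,*p,.006).round(4))
cr=im[74:140,306:364];g=cv2.cvtColor(cr,cv2.COLOR_BGR2GRAY)
for r in range(16,56,3):print(74+r,g[r,14:46:1])
E
```

```text
top [ 0.6066 -0.3373  0.076 ]
top [ 0.6066 -0.3479  0.076 ]
top [ 0.5828 -0.3486  0.076 ]
top [ 0.5828 -0.3377  0.076 ]
top [ 0.5949 -0.3428  0.076 ]
flange [ 0.6063 -0.33    0.04  ]
flange [ 0.5832 -0.3301  0.04  ]
foot [ 0.624  -0.3175  0.006 ]
foot [ 0.6241 -0.3641  0.006 ]
foot [ 0.5645 -0.363   0.006 ]
foot [ 0.5645 -0.317   0.006 ]
90 [190 189 188 186 184 184 184 184 185 185 185 183 179 176 175 176 176 175
 174 172 172 172 172 171 170 169 169 170 171 172 174 176]
93 [188 188 187 186 184 183 184 184 185 185 185 183 180 166 161 161 161 161
 159 159 158 158 157 167 170 170 169 171 171 172 174 175]
96 [156 157 156 154 153 140 129 128 128 126 106  84 149 192 200 201 201 201
 201 201 201 201 201 197 157 165 176 172 171 172 175 176]
99 [119 118 117 115 114 122 130 132 130 127  87  78 149 192 201 201 201 201
 201 201 201 201 200 200 161 184 193 178 172 173 174 176]
102 [118 118 117 115 114 122 130 132 130 126  87  81 153 193 201 201 201 200
 201 201 200 202 201 197 167 187 188 176 172 173 176 177]
105 [116 117 117 115  95 114 130 131 128 126  83  81 152 193 201 201 201 201
 201 202 201
[... 425 characters left out ...]
 170 165 172 174 176 177]
117 [116 117 115 114  94 115 127 128 126 123  86 104 166 195 202 201 201 201
 201 201 201 201 201 194 172 190 164 162 173 174 176 177]
120 [117 116 115 114 112 113 110 109 108 100  73 107 168 196 201 201 201 202
 201 201 201 201 201 193 159 158 169 172 173 174 176 178]
123 [187 187 186 184 182 181 181 182 183 183 184 160 147 165 171 172 172 172
 171 171 172 171 173 159 166 172 173 173 173 174 177 177]
126 [187 187 185 184 181 181 182 182 183 183 185 181 175 170 169 168 168 168
 172 174 175 175 174 173 173 172 172 173 174 175 176 176]
129 [186 186 186 183 181 181 181 181 182 184 184 180 173 166 164 166 167 169
 171 174 174 175 175 174 173 172 173 173 174 176 176 177]
```

```bash

python3 -m inch '[[[0.2,0.05,0.1],[0,0,0]],[[0.5,0.1,0.3],[0,0,0]],[[0.8,0.2,0.6],[0,0,0]],[[0.97,0.206,0.9],[0,0,0]],[[0.97,0.206,1],[0,0,0]],[[0.97,0.206,1],[0,0,0]],[[0.97,0.206,1],[0,0,0]],[[0.97,0.206,1],[0,0,0]],[[0.97,0.206,1],[0,0,0]],[[0.97,0.206,1],[0,0,0]]]'
python3 - <<'E'
from h import *
im,c=shot('wrist','w8');g=cv2.cvtColor(im,cv2.COLOR_BGR2GRAY);a=np.load('pics/w8.npy')
K=np.array([[-.013,-.006,.04],[-.013,.006,.04],[.013,.006,.04],[.013,-.006,.04]])+[.5945,-.341,.036]
q=proj(c,K);print(a[:3],q.round(1));u0,v0=q.min(0).astype(int)-14;u1,v1=q.max(0).astype(int)+14
m=((g>190)&(im.max(-1).astype(int)-im.min(-1)<25)).astype(np.uint8)
m[:v0]=0;m[v1:]=0;m[:,:u0]=0;m[:,u1:]=0
n,l,s,ce=cv2.connectedComponentsWithStats(m)
for i in range(1,n):
    if s[i,4]>60:
        ct=max(cv2.findContours((l==i).astype(np.uint8),0,1)[0],key=cv2.contourArea);r=cv2.minAreaRect(ct);b=cv2.boxPoints(r);print(s[i],b.round(1).tolist());print(np.round([onz(c,*p,.076) for p in b],4).tolist())
for v in range(v0,v1,5):print(v,g[v,u0:u1:2])
E
```

```text
clock: 21.75
position: [0.5947, -0.3416, 0.1336]
ee_rot: [1.0, -0.0, 0.001, 0.001]
ft_force: [-0.0, -0.2, -0.3]
grip_width: 0.998
grasp_force: 0.0
[ 0.59468913 -0.34164015  0.13363809] [[326.7 240.5]
 [310.5 240.5]
 [310.1 207.5]
 [326.9 207.5]]
193 [102 121 160 159 116 104 101  96  85  79  77  77  78  79  91 111 111 133
 166 175 177 168]
198 [100 108 120 119 116 120 128 124  75  75  74  74  75  77  78 148 172 172
 113 104 107 108]
203 [ 99 103 119 118 116 116 128 112  75  77  77  76  78  78  79  99 126 128
 101 104 107 108]
208 [ 97 103 118 118 115 117 127  98 116 118 116 115 117 117 115 127 125 127
  99 104 107 107]
213 [ 95  99 118 119 115 111 126 102 118 126 126 125 123 124 123  93 126 126
 100 105 108 121]
218 [ 94  97 117 117 115 120 126  88 117 125 125 129 128 126 120  78 126 125
 101 105 108 144]
223 [147 152 119 117 114 112 113  79 122 128 125 125 128 128 120  78 102 104
 104 106 108 133]
228 [143 143 121 117 114 111 112  97 120 128 127 127 125 125 121  97 176 176
 176 177 180 163]
233 [144 143 144 143 144 144 143 115 118 126 126 124 125 125 122  93 140 141
 140 143 141 140]
238 [145 146 146 146 146 147 146 145 112 116 116 116 115 114 110 123 135 136
 136 137 138 140]
243 [146 147 146 145 146 147 146 146 147 146 146 146 148 147 147 146 147 147
 146 144 142 141]
248 [134 136 140 141 143 144 143 143 144 143 143 144 145 147 147 147 147 146
 145 144 144 145]
253 [115 114 111 110 113 117 123 127 131 135 137 137 140 140 141 143 144 145
 145 146 147 147]
```

The head roof spans columns 312 to 326 and rows 207 to 240, matching the prediction. I'll descend and grip.

```bash

python3 -m inch '[[[0,0,0.3],[0,0,0]],[[0,0,0.6],[0,0,0]],[[0,0,0.85],[0,0,0]],[[0,0,1],[0,0,0]],[[0,0,1],[0,0,0]],[[0,0,1],[0,0,0]],[[0,0,1],[0,0,0]],[[0,0,1],[0,0,0]],[[0,0,1],[0,0,0]],[[0,0,1],[0,0,0]]]'
python3 -m inch '[[[0,0,0.03],[0,0,0]],[[0,0,0.03],[0,0,0]],[[0,0,0.03],[0,0,0]],[[0,0,0.03],[0,0,0]],[[0,0,0.03],[0,0,0]],[[0,0,0.03],[0,0,0]],[[0,0,0.03],[0,0,0]],[[0,0,0.03],[0,0,0]],[[0,0,0.03],[0,0,0]],[[0,0,0.03],[0,0,0]]]' 0 80
python3 -c "
from h import *
o=manip.get_obs();print(o['position'],o['ft_force'],o['grip_width'])"
```

```text
clock: 22.8
position: [0.5949, -0.3415, 0.0531]
ee_rot: [1.0, 0.0, 0.001, 0.001]
ft_force: [0.2, -0.2, 0.7]
grip_width: 1.0
grasp_force: 0.0
clock: 23.8
position: [0.5949, -0.3414, 0.0506]
ee_rot: [1.0, 0.0, 0.001, 0.001]
ft_force: [-0.3, 0.1, 3.5]
grip_width: 0.121
grasp_force: 78.4
[ 0.59494631 -0.34142197  0.05056055] [-0.31186994  0.1058316   3.51720283] 0.12092516272644122
```

```bash

python3 -m inch '[[[0,0,-0.1],[0,0,0]],[[0,0,-0.25],[0,0,0]],[[0,0,-0.45],[0,0,0]],[[0,0,-0.7],[0,0,0]],[[0,0,-1],[0,0,0]],[[0,0,-1],[0,0,0]],[[0,0,-1],[0,0,0]],[[0,0,-1],[0,0,0]],[[0,0,-1],[0,0,0]],[[0,0,-1],[0,0,0]]]'
python3 - <<'E'
from h import *
im,c=shot('wrist','w9');g=cv2.cvtColor(im,cv2.COLOR_BGR2GRAY);a=np.load('pics/w9.npy')
A=R.from_quat(a[3:]).as_matrix()
def pt(P):return proj(c,(np.array(P)/1000)@A.T+a[:3]).round(1).tolist()
print('top',pt([[x,y,-25.4] for x in(13,-13) for y in(-6,6)]))
print('flange top',pt([[x,y,10.6] for x in(12,-12) for y in(-11,11)]))
print('flange bot front',pt([[12,y,14.6] for y in(-11,11)]))
print('blade front',pt([[9,y,z] for z in(14.6,38.6) for y in(-2.5,2.5)]),pt([[7,y,42.6] for y in(-1.5,1.5)]))
hsv=cv2.cvtColor(im,cv2.COLOR_BGR2HSV)
for v in range(196,330,4):print(v,g[v,294:348:2])
print(rows(*tcp_at(deck((.534,-.115,.048)),(24,0,80))))
E
```

```text
clock: 24.8
position: [0.5944, -0.3412, 0.1296]
ee_rot: [1.0, 0.0, -0.0, 0.0]
ft_force: [0.6, -0.1, -1.4]
grip_width: 0.123
grasp_force: 78.1
top [[306.0, 269.8], [332.6, 269.8], [306.8, 317.1], [331.9, 317.1]]
flange top [[300.0, 237.1], [338.9, 237.1], [300.9, 273.9], [338.1, 273.9]]
flange bot front [[300.5, 234.1], [338.5, 234.1]]
blade front [[315.2, 238.8], [323.8, 238.8], [315.8, 222.7], [323.4, 222.7]] [[317.3, 223.2], [321.8, 223.2]]
196 [ 88 104 122 198 199 195 193 162 162 170 135 102 111 112 104 120 155 182
 180 180 182 184 186 183 174 140 140]
200 [ 85 104 106 124 124 121 119 120 120 109  78 103 110 112 103  92  98 108
 148 148 172 184 187 182 173 134 133]
204 [ 79 101 105 123 124 121 119 119 121 111  79 103 110 113 103  94  99 108
 107 107 162 183 187 180 171 130 135]
208 [ 76 100 103 122 123 121 119 118 121 112  82  61  62  62  61  87 100 109
 107 107 182 183 187 180 170 129 143]
212 [ 76  98 103 121 123 120 118 118 120 114  84  67  67  66  65  91  99 109
 108 107 182 185 188 179 169 123 140]
216 [ 80  98 103 120 123 120 117 117 120 114  88  65  66  66  65  92 100 110
 
[... 2548 characters left out ...]
26 127 128 127
 110  23  26  23  21  21  20  21  20]
312 [ 17  19  17  15  17  20  23  24 118 127 128 128 128 128 129 127 126 126
 109  24  25  20  19  19  20  21  21]
316 [ 16  17  17  16  16  22  22  32 137 131 132 133 132 133 132 132 130 130
 133  35  24  20  21  20  19  19  20]
320 [ 17  17  17  16  17  19  22  54 137 135 134 134 133 132 133 136 136 137
 138  40  24  21  20  19  20  19  19]
324 [ 14  15  15  17  16  32  23  81 138 138 139 139 138 138 136 134 135 136
 137  57  24  25  21  18  17  19  17]
328 [ 16  15  14  17  16  35  22 112 139 140 141 143 144 144 146 145 143 142
 140  79  24  33  19  19  17  19  18]
(array([-0.9023, -2.8607, -0.0134]), array([-0.0615,  0.5532,  0.2827]))
```

The held key matches its nominal place in the tool: flange, roof and blade edges are within 0.5 px. I'll carry it above the slot, tilting on the last leg.

```bash

python3 -m inch '[[[-0.05,-0.15,-0.2],[0,0,0]],[[-0.12,-0.4,-0.3],[0,0,0]],[[-0.2,-0.7,-0.3],[0,0,0]],[[-0.3,-0.95,-0.3],[0,0,0]],[[-0.3,-0.95,-0.3],[0,0,0]],[[-0.3,-0.95,-0.3],[0,0,0]],[[-0.3,-0.95,-0.3],[0,0,0]],[[-0.3,-0.95,-0.3],[0,0,0]],[[-0.3,-0.95,-0.3],[0,0,0]],[[-0.3,-0.95,-0.3],[0,0,0]]]'
python3 -m inch '[[[-0.05,-0.15,0],[0,0,0]],[[-0.12,-0.4,0],[0,0,0]],[[-0.2,-0.7,0],[0,0,0]],[[-0.3,-0.95,0],[0,0,0]],[[-0.3,-0.95,0],[0,0,0]],[[-0.3,-0.95,0],[0,0,0]],[[-0.3,-0.95,0],[0,0,0]],[[-0.3,-0.95,0],[0,0,0]],[[-0.3,-0.95,0],[0,0,0]],[[-0.3,-0.95,0],[0,0,0]]]'
python3 -m inch '[[[-0.05,-0.2,0],[-0.01,0.1,0.05]],[[-0.12,-0.4,0],[-0.02,0.2,0.1]],[[-0.2,-0.6,0],[-0.03,0.3,0.15]],[[-0.3,-0.8,0],[-0.04,0.4,0.2]],[[-0.3,-0.96,0],[-0.055,0.5,0.25]],[[-0.3,-0.96,0.1],[-0.062,0.553,0.283]],[[-0.3,-0.96,0.2],[-0.062,0.553,0.283]],[[-0.3,-0.96,0.28],[-0.062,0.553,0.283]],[[-0.3,-0.96,0.28],[-0.062,0.553,0.283]],[[-0.3,-0.96,0.28],[-0.062,0.553,0.283]]]'
python3 - <<'E'
from h import *
im,c=shot('wrist','w10');shot('side','d10');o=manip.get_obs()
T=deck((.534,-.115,.048));g=cv2.cvtColor(im,cv2.COLOR_BGR2GRAY)
print((T[:3,:3].T@(o['position']-T[:3,3])*1e3).round(2),o['ft_force'])
for z in(80,30,26.6):print(z,rows(*tcp_at(T,(24,0,z))))
pt=lambda P:proj(c,(np.array(P)/1000)@T[:3,:3].T+T[:3,3]).round(1).tolist()
print('deck top',pt([[49.5,37.5,9],[49.5,-37.5,9]]),'slab rear',pt([[36,y,12] for y in(24,6.5,-6.5,-24)]),'cabin',pt([[2,15,30],[2,-15,30]]))
hs=cv2.cvtColor(im,cv2.COLOR_BGR2HSV);b=im.astype(int)
v0=int(pt([[36,0,12]])[0][1])
for v in range(v0-50,v0+40,4):print(v,''.join('#' if s>110 else ('h' if x>0 else '.') for s,x in zip(hs[v,220:420:3,1],(b[...,0]-b[...,2])[v,220:420:3])))
E
```

```text
clock: 25.85
position: [0.5708, -0.2654, 0.1541]
ee_rot: [1.0, -0.0, 0.0, 0.001]
ft_force: [-0.8, -0.5, -0.3]
grip_width: 0.125
grasp_force: 78.1
clock: 26.85
position: [0.5467, -0.1895, 0.154]
ee_rot: [1.0, -0.0, 0.0, 0.001]
ft_force: [0.2, -1.2, 0.0]
grip_width: 0.12
grasp_force: 78.1
clock: 27.85
position: [0.5228, -0.1121, 0.1317]
ee_rot: [0.97, -0.11, 0.215, 0.024]
ft_force: [-0.2, -0.2, -0.1]
grip_width: 0.126
grasp_force: 78.2
[25.25  0.23 80.9 ] [-0.07569785 -0.18586102 -0.71177246]
80 (array([-0.0156,  0.0028,  0.0112]), array([ 0.0002, -0.0014,  0.    ]))
30 (array([-0.0163,  0.0028,  0.6362]), array([ 0.0002, -0.0014,  0.    ]))
26.6 (array([-0.0163,  0.0027,  0.6787]), array([ 0.0002, -0.0014,  0.    ]))
deck top [[270.1, 186.2], [370.9, 186.2]] slab rear [[288.4, 204.6], [311.8, 204.6], [329.1, 204.6], [352.5, 204.6]] cabin [[299.9, 256.8], [341.0, 256.8]]
154 ...................................................................
158 ...................................................................
162 ...................................................................
16
[... 737 characters left out ...]
..######hhhhhhhh#####.hhhhhhh.#####.................
210 .................######h....hhh#####.hh....h######.................
214 .................######hhhhhhhh#####.hhhhhhh######.................
218 .................######hhhhhhhh#####.hhhhhhh######.................
222 ..................#####h....hhh#####.hh....h######.................
226 ..................#####.hhhhhhh#...#.hhhhhhh######.................
230 ..................#####.hhhhhh......hhhhhhhh######.................
234 ..................#####.hhhh........hhhhhhhh#####..................
238 ..................#####.hhh.hhh.....hhhhhhhh#####..................
242 ..................#####.hhh.hh.......hhhhhhh#####..................
```

```bash

python3 -m inch '[[[-0.017,0.003,0.06],[0,0,0]],[[-0.017,0.003,0.14],[0,0,0]],[[-0.017,0.003,0.22],[0,0,0]],[[-0.017,0.003,0.3],[0,0,0]],[[-0.017,0.003,0.36],[0,0,0]],[[-0.017,0.003,0.42],[0,0,0]],[[-0.017,0.003,0.44],[0,0,0]],[[-0.017,0.003,0.44],[0,0,0]],[[-0.017,0.003,0.44],[0,0,0]],[[-0.017,0.003,0.44],[0,0,0]]]'
python3 - <<'E'
from h import *
o=manip.get_obs();T=deck((.534,-.115,.048))
print((T[:3,:3].T@(o['position']-T[:3,3])*1e3).round(2),(T[:3,:3].T@o['ft_force']).round(1))
E
```

```text
clock: 28.95
position: [0.536, -0.1159, 0.0994]
ee_rot: [0.97, -0.11, 0.216, 0.025]
ft_force: [0.0, -0.0, -0.5]
grip_width: 0.121
grasp_force: 78.2
[23.72 -0.42 45.69] [-0.2 -0.  -0.5]
```

```bash

python3 -m inch '[[[0,0,0.02],[0,0,0]],[[0,0,0.04],[0,0,0]],[[0,0,0.06],[0,0,0]],[[0,0,0.08],[0,0,0]],[[0,0,0.1],[0,0,0]],[[0,0,0.11],[0,0,0]],[[0,0,0.11],[0,0,0]],[[0,0,0.11],[0,0,0]],[[0,0,0.11],[0,0,0]],[[0,0,0.11],[0,0,0]]]'
python3 - <<'E'
from h import *
o=manip.get_obs();T=deck((.534,-.115,.048))
print((T[:3,:3].T@(o['position']-T[:3,3])*1e3).round(2),(T[:3,:3].T@o['ft_force']).round(1))
E
```

```text
clock: 29.95
position: [0.5396, -0.1167, 0.0912]
ee_rot: [0.97, -0.11, 0.215, 0.025]
ft_force: [0.6, -0.6, -0.3]
grip_width: 0.123
grasp_force: 78.2
[23.53 -0.38 36.7 ] [ 0.5 -0.5 -0.6]
```

The tip is about 6 mm into the slot with no force. I'll continue down to the flange.

```bash

python3 -m inch '[[[0,0,0.02],[0,0,0]],[[0,0,0.04],[0,0,0]],[[0,0,0.06],[0,0,0]],[[0,0,0.08],[0,0,0]],[[0,0,0.1],[0,0,0]],[[0,0,0.11],[0,0,0]],[[0,0,0.12],[0,0,0]],[[0,0,0.125],[0,0,0]],[[0,0,0.13],[0,0,0]],[[0,0,0.13],[0,0,0]]]'
python3 - <<'E'
from h import *
o=manip.get_obs();T=deck((.534,-.115,.048))
print((T[:3,:3].T@(o['position']-T[:3,3])*1e3).round(2),(T[:3,:3].T@o['ft_force']).round(1))
E
```

```text
clock: 30.95
position: [0.5438, -0.1175, 0.0821]
ee_rot: [0.97, -0.11, 0.215, 0.025]
ft_force: [-11.7, 2.6, 14.9]
grip_width: 0.124
grasp_force: 81.3
[23.57 -0.28 26.6 ] [-4.6 -0.1 18.5]
```

Contact of 18 N came at exactly the expected depth (26.6 mm), so the flange is down on the hull. I'll add a slight press, then release and retreat.

```bash

python3 -m inch '[[[0,0,0.006],[0,0,0]],[[0,0,0.006],[0,0,0]],[[0,0,0.006],[0,0,0]],[[0,0,0.006],[0,0,0]],[[0,0,0],[0,0,0]],[[0,0,0],[0,0,0]],[[0,0,0],[0,0,0]],[[0,0,0],[0,0,0]],[[0,0,0],[0,0,0]],[[0,0,0],[0,0,0]]]'
python3 -m inch '[[[0,0,0],[0,0,0]],[[0,0,0],[0,0,0]],[[0,0,0],[0,0,0]],[[0,0,0],[0,0,0]],[[0,0,0],[0,0,0]],[[0,0,0],[0,0,0]],[[0,0,0],[0,0,0]],[[0,0,0],[0,0,0]],[[0,0,0],[0,0,0]],[[0,0,0],[0,0,0]]]' 0.5
python3 -m inch '[[[0,0,-0.1],[0,0,0]],[[0,0,-0.25],[0,0,0]],[[0,0,-0.5],[0,0,0]],[[0,0,-0.75],[0,0,0]],[[0,0,-1],[0,0,0]],[[0,0,-1],[0,0,0]],[[0,0,-1],[0,0,0]],[[0,0,-1],[0,0,0]],[[0,0,-1],[0,0,0]],[[0,0,-1],[0,0,0]]]'
python3 - <<'E'
from h import *
im,c=shot('wrist','w11');side,cs=shot('side','d11');o=manip.get_obs()
T=deck((.534,-.115,.048));g=cv2.cvtColor(im,cv2.COLOR_BGR2GRAY)
pt=lambda P,c=c:proj(c,(np.array(P)/1000)@T[:3,:3].T+T[:3,3]).round(1)
top=pt([[24+x,y,52] for x in(13,-13) for y in(6,-6)]);fl=pt([[24+x,y,16] for x in(12,-12) for y in(11,-11)])
print('pred roof',top.tolist(),'flange',fl.tolist(),'slab rear',pt([[36,y,12] for y in(24,-24)]).tolist())
v0=int(fl[:,1].min())
for v in range(v0-14,int(top[:,1].max())+6,4):print(v,g[v,282:358:3])
# side view: bright key head
gs=cv2.cvtColor(side,cv2.COLOR_BGR2GRAY);q=pt([[24+x,y,z] for x in(-13,13) for y in(-6,6) for z in(16,52)],cs);print('side pred',q.min(0),q.max(0))
hs=cv2.cvtColor(side,cv2.COLOR_BGR2HSV);a=q.min(0).astype(int)-10;b=q.max(0).astype(int)+10
m=((hs[...,1]<45)&(gs>130)).astype(np.uint8)[a[1]:b[1],a[0]:b[0]];n,l,s,_=cv2.connectedComponentsWithStats(m);print([ (s[i][:4]+[a[0],a[1],0,0]).tolist()+[int(s[i][4])] for i in range(1,n) if s[i][4]>15])
E
```

```text
clock: 31.95
position: [0.5438, -0.1175, 0.0821]
ee_rot: [0.97, -0.11, 0.215, 0.025]
ft_force: [-11.7, 2.7, 13.7]
grip_width: 0.123
grasp_force: 80.7
clock: 32.95
position: [0.5439, -0.1176, 0.0817]
ee_rot: [0.97, -0.11, 0.215, 0.025]
ft_force: [0.1, 0.1, 0.1]
grip_width: 0.499
grasp_force: 0.0
clock: 33.95
position: [0.5107, -0.1095, 0.1535]
ee_rot: [0.97, -0.11, 0.215, 0.024]
ft_force: [-0.3, 0.4, -0.1]
grip_width: 0.498
grasp_force: 0.0
pred roof [[311.6, 207.6], [328.8, 207.6], [312.0, 241.3], [328.5, 241.3]] flange [[306.7, 193.7], [333.7, 193.7], [307.1, 221.0], [333.3, 221.0]] slab rear [[291.2, 192.2], [349.3, 192.2]]
179 [154 154 155 150 154 158 158 158 160 162 161 162 165 162 167 165 156 151
 151 159 160 162 166 166 161 161]
183 [153 153 155 150 155 158 158 159 160 163 160 162 167 162 166 164 156 152
 152 158 159 164 166 166 159 162]
187 [154 145 115 106  95 113 110  88 110 115  82 102 117 102 103 111 101  84
 102 110  89 106 118 105 144 161]
191 [153 144 115  86  65  65  64  65  66  65 136  77 104 107  85  76  65  64
  65  66  65  66  93 115 147 161]
195 [153 151 116  91  
[... 830 characters left out ...]
2
 102 102 102 102  82 113 158 163]
227 [152 151 134  66 101 101  78  65  65  66  61 190 194 195 195 185  95 102
 102 101 102 101  92 113 158 163]
231 [161 142 126  66 101 101 101  48  46  46  53 192 195 195 195 185  72  72
  78 102  95  93  94 110 158 164]
235 [156 138 130  66 101 101  71  56  46  45  51 191 195 194 194 185  65  64
  62 101  93  93  97 103 148 161]
239 [151 137 133  75 100 101  65  91  58  57  59 189 194 194 194 183  94  94
  93  98  93  93 107 111 147 165]
243 [152 136 134  74 102  99  63  97  87  62  71  73  64  91 102 102 101 102
 100  97  92  92 112 106 146 163]
side pred [300.  166.8] [316.8 185.7]
[[290, 156, 4, 10, 39], [297, 156, 29, 32, 451], [290, 173, 6, 12, 39]]
```

The key's roof (rows 209 to 241) and flange (rows 194 to 220) match the home prediction, nothing touches the gripper, and the pots and figure were never approached. I'll hand in.

```bash
python3 -c "
from workcell import manip
print(manip.hand_in())"
```

```text
the job is handed in; nothing more can be done
None
```

I seated the hull nose-downhill in the wooden jig's pocket, then slid the key through the rear notch into the slot with its flange down on the hull. The wrist camera matched the predicted seated pose for both parts, and I handed the job in at about 34 s; no judging result came back.

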